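Clear the start interlock on a radio transmitter and start it

TASK

This radio transmitter will not start while any of its switches is on. With the fingertips alone, gripping nothing, gently push the toggle with the yellow sleeve, which was left on, over to off like the others; only then press the green start button well in, keep it in for a second, let it come out again and withdraw the hand well clear. Be gentle, touch none of the other controls, and leave the things lying about the bench where they are.

Things in the scene. Friction and masses are not known exactly. Their poses are not given: they have to be found in the camera images.
- console: Radio remote-control transmitter fixed to the bench: black tub, orange rim, level grey face plate 212 x 364 mm (x by y), its surface 105 mm above the bench. Origin: centre of the underside; z up, x away from the operator's (robot's) edge, y left; yaw up to 17 degrees. Two guard tubes along y at x = -142 and +142 mm, tops 12 mm above the plate; end grips at y = -203 and +203 mm, tops 40 mm above it.
- plate (a point): Centre of the face plate's surface, axes as the console's. From it: six toggles on the right half (x = -55 or +47; y = -30, -90 or -150 mm); green and blue buttons on the left half near the operator (x = -55; y = 32 and 90 mm, either way round); red stop at (-55, 152); paddles at (40, 55) and (40, 125) mm.
- switch (a joint): Lever angle (rad) of the yellow-sleeved two-position toggle about the console's y: 0 = off (leans 0.35 rad to the operator's edge, the console's -x), 0.35 = upright, 0.70 = on (leans 0.35 the other way). Hard stops at 0 and 0.70. It starts on. About 1.2 N at the tip moves it (2.5 N halfway up); past upright it snaps over by itself and stays, short of upright it springs back.
- switch_tip (a point): Tip of the yellow-sleeved lever, on its axis, 38 mm from its pivot, which is 6 mm above the face plate. The yellow sleeve covers the upper 24 mm and is 11 to 15 mm thick. The switch is at any of the six toggle places; the next toggles are 60 mm away along y and 102 mm along x.
- switch_base: The black round base (30 mm across, 4 mm high) of that switch; origin on the face plate under the lever's pivot; axes as the console's.
- start (a joint): Travel in m of the green start button: 0 = out, 0.009 = at its hard stop; its contact makes at 0.004. A spring returns it: 2 N to start, 5 N at 0.005, 7.5 N at the stop.
- start_top (a point): Centre of the upper face of the green button's cap, a flat disc 27 mm across, 16 mm above the face plate when out. It is pressed straight down.
- start_base: The steel bezel of the green button, 33 mm across, 4 mm high; origin on the face plate under its centre.
- horn: The cap of the blue horn button, of the same shape and height as the green one, 58 mm from it; origin on its axis, 2 mm above the face plate. Not to be touched.
- stop: The red mushroom emergency-stop button, 40 mm across, its top 33 mm above the face plate; origin 6 mm above the plate on its axis. Not to be touched.
- paddle_1: A black paddle lever standing upright from rubber bellows, 44 x 40 mm at its foot, its top 62 mm above the face plate; origin at its pivot, 6 mm above the plate. Not to be touched.
- paddle_2: A black paddle lever standing upright from rubber bellows, 44 x 40 mm at its foot, its top 62 mm above the face plate; origin at its pivot, 6 mm above the plate. Not to be touched.
- other_1: Lever of one of the five black-sleeved toggles, of the same size as the yellow one but off; origin at its pivot, 6 mm above the face plate; its axes are parallel to the console's while it is off (the lever itself leans 0.35 rad towards the operator's edge). Not to be touched.
- other_2: Lever of one of the five black-sleeved toggles, of the same size as the yellow one but off; origin at its pivot, 6 mm above the face plate; its axes are parallel to the console's while it is off (the lever itself leans 0.35 rad towards the operator's edge). Not to be touched.
- other_3: Lever of one of the five black-sleeved toggles, of the same size as the yellow one but off; origin at its pivot, 6 mm above the face plate; its axes are parallel to the console's while it is off (the lever itself leans 0.35 rad towards the operator's edge). Not to be touched.
- other_4: Lever of one of the five black-sleeved toggles, of the same size as the yellow one but off; origin at its pivot, 6 mm above the face plate; its axes are parallel to the console's while it is off (the lever itself leans 0.35 rad towards the operator's edge). Not to be touched.
- other_5: Lever of one of the five black-sleeved toggles, of the same size as the yellow one but off; origin at its pivot, 6 mm above the face plate; its axes are parallel to the console's while it is off (the lever itself leans 0.35 rad towards the operator's edge). Not to be touched.
- battery: A black and orange spare battery, 95 x 55 x 30 mm, lying to the right of the transmitter, loose on the bench; origin at the centre of its underside.
- screwdriver: A red-handled screwdriver lying to the right of the transmitter, 180 mm long, loose on the bench; origin at its middle.
- fuse_box: A small black box with a clear lid, 80 x 65 x 48 mm, to the left of the transmitter, loose on the bench; origin at the centre of its underside.
- mug: A blue mug, 80 mm wide, 95 mm tall, to the left of the transmitter, loose on the bench; origin at the centre of its underside.
- gland: A spare black cable gland standing on end, 32 mm wide, 42 mm tall, to the left of the transmitter, loose on the bench; origin at the centre of its underside.
Mind the look-alikes: they are no part of the job. Leave any pink look-alike of the battery alone.

How it is judged (in metres and radians):
On the way, in this order (a step that is already met when the one before it is completed fails the run):
1. the yellow-sleeved switch is pushed over to off (value of joint switch below 0.08 rad), for 0.2 s.
2. the green button is pressed in and kept in (at least half a second) (value of joint start above 0.004 m), for 0.5 s.
At the end, for the whole second after the job is handed in: All six toggles are off (within 0.08 rad of their stop), the green and blue buttons are out (within 1 mm), the hand is at least 80 mm from the green button, and the loose things lie still within 15 mm of where they were (value of joint switch below 0.08 rad and value of joint start below 0.001 m and distance of horn from where it was at the start of the episode below 0.001 m and angle between each of other_1, other_2, other_3, other_4, other_5's own z axis and vertical below 0.08 rad and distance between the grasp point and start_top above 0.08 m and distance of each of battery, screwdriver, fuse_box, mug, gland from where it was at the start of the episode below 0.015 m and linear speed of each of battery, screwdriver, fuse_box, mug, gland below 0.02 m/s); the robot touches nothing.
It fails at once if the green button is pressed (over 1.5 mm) while the yellow switch is not yet over to off (value of joint start above 0.0015 m and value of joint switch above 0.2 rad).
It fails at once if another control is touched (over 1 N) or operated (contact force between any of other_1, other_2, other_3, other_4, other_5, horn, stop, paddle_1, paddle_2 and anything else above 1 N or angle between any of other_1, other_2, other_3, other_4, other_5's own z axis and vertical above 0.15 rad or distance of horn from where it was at the start of the episode above 0.0015 m).
It fails at once if the yellow switch is squeezed or pushed hard (over 30 N) (contact force between switch_base and anything else above 30 N).
It fails at once if the green button is pressed hard (over 30 N), or the case is struck or leant on as hard (contact force between any of start_base, console and anything else above 30 N).
It fails at once if a loose thing is shifted, lifted or carried off (over 15 mm) (distance of any of battery, screwdriver, fuse_box, mug, gland from where it was at the start of the episode above 0.015 m).
It also fails if it takes over 40 s, if anything falls off the work surface, if the arm or the gripper's body presses on something with over 40 N, if the wrist force passes 120 N, or if a joint passes its speed limit or range.

ROBOT

A 6-joint arm with a two-finger parallel gripper is mounted at the origin on the work surface. World frame = base frame: x ahead of the robot, y to its left, z up, the work surface at z = 0. Lengths are in m, angles in degrees, forces in N, time in s.
With the tool pointing down it reaches from about 0.375 to 0.9 m from the base axis. Payload 3.1 kg.
Tool frame: the origin (TCP) lies at the very end of the fingers, on their centre line; the grasp point (between the pads) lies 19 mm behind it; z points along the fingers, y is the direction in which the jaws open and shut (so a half turn about z gives the same grasp; the last joint's range is limited). The gripper opens to 87 mm and grips with 3 to 60 N. Pads are 19 mm wide; open, the fingers measure 117 mm over their backs; the gripper's body (75 mm by 190 mm) begins 51 mm behind the grasp point.
Start: joints at [57.095, 30.224, 82.088, -0, 67.689, -10.227], TCP at [0.241, 0.577, 0.223] pointing down, gripper open.
Joint ranges: [-176.69, 176.69], [-43.24, 126.21], [12.49, 139.97], [-82, 262], [0, 151.66], [-163.58, 163.58]. Speed limits (degrees/s): [159.86, 159.86, 180, 180, 180, 180].

INTERFACE

Orientations are given as a 3x3 rotation matrix whose columns are the frame's x, y, z axes.
In Python, from rig import read_state, capture, hand_in gives the robot as it stands. The module is installed in compiled form; this text tells all that it offers.
- The arm moves only by the tool move_arm, never from a script. Its arguments are lists of equal length, an entry for each row: "linear": the shift along the tool's x, y, z in cm, a list of three; "angular": the turn, a rotation vector about the tool's x, y, z in rad, a list of three; "fingers": the gripper command: -1 is fully open, 1 is shut, values between are in proportion. In form: {"linear": [[tx, ty, tz], ...], "angular": [[wx, wy, wz], ...], "fingers": [fingers, ...]}. A call has 1 to 12 rows; each row is the pose to reach, as a shift and turn from the pose measured when the call began, along the tool's axes at that moment; what a row does not reach only later rows make up. A row lasts 1/12 s, in which the tool goes at most 41.7 mm and 7.16 degrees, less where a joint would pass 70% of its speed; a pose out of reach is approached as far as the arm can. A call with a gripper value outside its range is refused whole. The fingers move at their own pace and stop on an object; the grip force is fixed at half the most. Time passes only in rows, so rows that repeat a pose let the fingers close. It gives the time, the measured TCP pose, the force and the opening at its end, in the units of the state.
- read_state(): the state, without advancing time (a new reading comes with each control period).
- capture(name): name is "scene" or "top" or "wrist"; returns a dict with "color" (420x560x3 uint8, red, green, blue), "fx", "fy", "cx", "cy" (pixels), "view" (4x4, takes a point from world to camera coordinates); the wrist camera has in their place "hand_eye" (4x4, takes a point from camera to tool coordinates, whose origin is the TCP and whose axes are the flange's). Camera axes: x right, y down, z forward; pixel columns grow to the right and rows downward; lengths in m; the calibration is good to about 2 mm. A picture is of the moment at which its call begins: read the wrist's pose just before it. There is no depth.
- hand_in(): hands the job in, once; it reports no verdict.
The state is a dict: "time_s": time; "joint_positions": joint angles; "qvel": joint speeds; "tau": joint torques, N m; "position": TCP position; "tcp_rot": TCP orientation; "force": force on the tool from outside, world axes, zero at the start; "moment": the same for the moment, N m; "opening": opening from 0.0 (shut) to 1.0 (fully open).
Only numpy, scipy, OpenCV 4.12 (cv2) and the standard library are available. Lean on these libraries where they do the work, as an engineer would, in place of code of your own. Each camera call takes 0.05 s, during which the arm holds its last target. There are 200 camera calls.

## Working session

There is one attempt and no reset: what is moved stays moved. The work goes in short steps, Python scripts to look and compute and a tool call to move; the robot and the scene stay as the last step left them, time stands still between calls to the robot, and variables do not carry over. Pictures are saved under pics/ and viewed, about 8 in all and at most 12, crops included, and the job is handed in when it is done.

Besides the shell and the picture viewer there is one more tool, called after "Emit:" by a JSON object that holds its "api" and its "payload". move_arm: Moves the arm, as the interface text tells. Its arguments: {"type":"object","properties":{"linear":{"type":"array"},"angular":{"type":"array"},"fingers":{"type":"array"}},"required":["linear","angular","fingers"]}

```bash
mkdir -p pics && python3 - <<'E'
from rig import *
import cv2,pickle
s=read_state();print({k:s[k] for k in('time_s','position','tcp_rot','opening')})
d={}
for n in('top','scene','wrist'):
    d[n]=capture(n);cv2.imwrite(f'pics/{n}0.png',d[n]['color'][:,:,::-1])
    print(n,{k:(v.round(4).tolist() if hasattr(v,'round') and hasattr(v,'tolist') else v) for k,v in d[n].items() if k!='color'})
pickle.dump(d,open('c0.pkl','wb'))
E
```

```text
{'time_s': 0.0, 'position': array([0.24053663, 0.57607488, 0.22156681]), 'tcp_rot': array([[-9.22690364e-01,  3.85540063e-01, -1.16272079e-03],
       [ 3.85541631e-01,  9.22688681e-01, -1.80232349e-03],
       [ 3.77961394e-04, -2.11126379e-03, -9.99997700e-01]]), 'opening': 1.0012054507882677}
top {'fx': 487.1520915541707, 'fy': 487.1520915541707, 'cx': 277.98179317050284, 'cy': 207.92133099824935, 'view': [[0.0088, -0.9999, -0.0093, -0.0301], [-0.992, -0.0075, -0.1263, 0.5699], [0.1262, 0.0104, -0.992, 1.1669], [0.0, 0.0, 0.0, 1.0]]}
scene {'fx': 450.23392962563594, 'fy': 450.23392962563594, 'cx': 280.5209570068415, 'cy': 206.27408414025294, 'view': [[-0.8582, 0.5133, -0.0054, 0.5014], [0.3103, 0.5104, -0.802, -0.0782], [-0.409, -0.6899, -0.5973, 1.2745], [0.0, 0.0, 0.0, 1.0]]}
wrist {'fx': 333.3268577523886, 'fy': 333.3268577523886, 'cx': 281.50615719079326, 'cy': 212.07102381897403, 'hand_eye': [[-0.001, -0.9568, -0.2906, 0.0804], [1.0, -0.0011, 0.0002, -0.0008], [-0.0005, -0.2906, 0.9568, -0.1612], [0.0, 0.0, 0.0, 1.0]]}
```

View pics/top0.png

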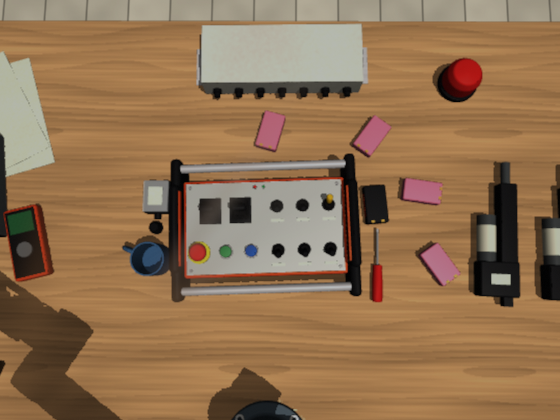

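View pics/scene0.png

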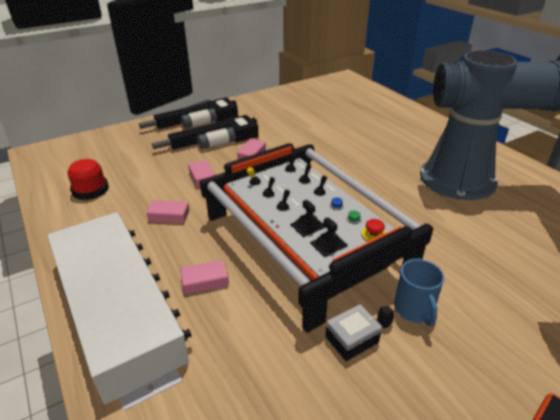

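The top view shows the console almost straight. The yellow-tipped toggle is at about (329,199), the far right place (+47,-150). Green is at (225,251), so y=+90, and blue is at (251,251). Next I'll enlarge the crop for a precise fit.

```bash
python3 - <<'E'
import cv2,pickle
d=pickle.load(open('c0.pkl','rb'))
c=d['top']['color'][170:290,170:360,::-1]
cv2.imwrite('pics/crop1.png',cv2.resize(c,None,fx=4,fy=4,interpolation=cv2.INTER_CUBIC))
E
```

```text
(no output)
```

View pics/crop1.png

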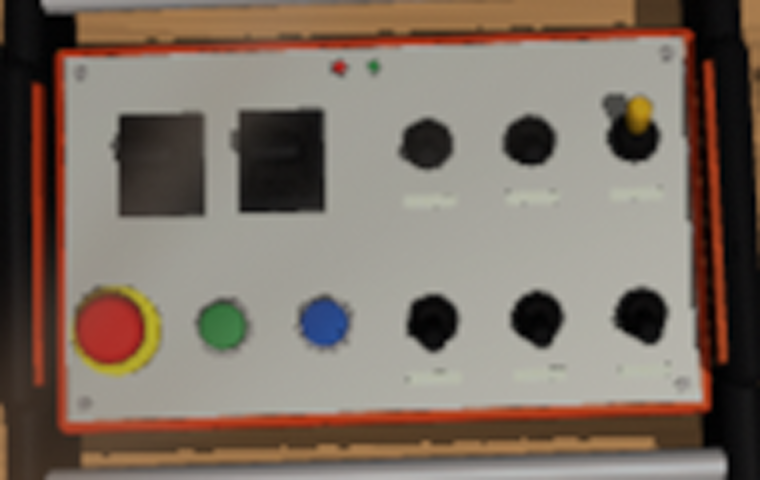

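```bash
cat > h.py <<'E'
import numpy as np,pickle
from scipy.optimize import least_squares
def proj(c,P,view=None):
    V=c['view'] if view is None else view
    q=P@V[:3,:3].T+V[:3,3]
    return np.c_[c['fx']*q[:,0]/q[:,2]+c['cx'],c['fy']*q[:,1]/q[:,2]+c['cy']]
def world(p,L): # p=x,y,yaw ; L plate-frame
    c,s=np.cos(p[2]),np.sin(p[2])
    return L@np.array([[c,-s,0],[s,c,0],[0,0,1]]).T+[p[0],p[1],.105]
L=lambda *a:np.array(a)/1000.
E
python3 - <<'E'
from h import *
d=pickle.load(open('c0.pkl','rb'))
pl=L([47,-30,4],[47,-90,4],[47,-150,4],[-55,-30,4],[-55,-90,4],[-55,-150,4],[-55,90,16],[-55,32,16],[-55,152,33],[60,-150,41.7])
uv=np.array([[427,143],[529,139],[634,139],[433,318],[537,316],[640,313],[222,325],[325,321],[110,327],[639,103]])
uv=(uv+.5)/4-.5+170
pt=d['top'];ps=d['scene']
r=least_squares(lambda p:(proj(pt,world(p,pl))-uv).ravel(),[.5,0,0],loss='soft_l1')
print(r.x,np.degrees(r.x[2]));print((proj(pt,world(r.x,pl))-uv).round(1).tolist())
print(proj(ps,world(r.x,pl))[6:].round(1).tolist())
print(world(r.x,pl)[[6,9,2]])
w=d['wrist'];print(w['hand_eye'])
E
```

```text
[0.51876861 0.00551716 0.04015284] 2.3005882861395435
[[0.1, -0.1], [0.4, 0.1], [0.1, -0.7], [-0.0, 0.3], [0.1, -0.1], [0.5, -0.2], [-0.2, -0.0], [-0.4, 0.2], [-0.8, 0.1], [0.1, 0.3]]
[[353.4, 213.5], [336.0, 200.0], [374.6, 222.5], [248.6, 168.9]]
[[ 0.46020016  0.0932368   0.121     ]
 [ 0.58474156 -0.14195342  0.1467    ]
 [ 0.57175203 -0.14247527  0.109     ]]
[[-9.59385603e-04 -9.56847297e-01 -2.90589623e-01  8.04483384e-02]
 [ 9.99999409e-01 -1.06658826e-03  2.10527334e-04 -8.44840666e-04]
 [-5.11381991e-04 -2.90589249e-01  9.56847755e-01 -1.61238516e-01]
 [ 0.00000000e+00  0.00000000e+00  0.00000000e+00  1.00000000e+00]]
```

View pics/wrist0.png

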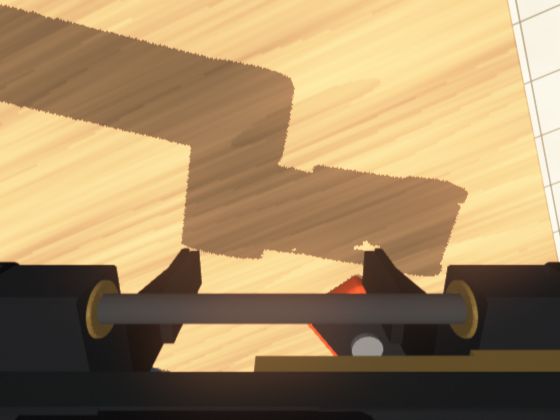

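The fit is good: console at (0.519, 0.006), yaw 2.3°, residuals under 1 px, and the scene camera agrees to about 2 px (3–4 mm). I'll approach with the fingers shut, on the far side of the yellow lever and high up.

```bash
cat >> h.py <<'E'
from scipy.spatial.transform import Rotation as Ro
P=[.51877,.00552,.04015]
def go(x,y,z,p=P):
    "plate-frame mm target of TCP -> move_arm linear cm, angular rad; also where we are"
    from rig import read_state
    s=read_state();R=s['tcp_rot'];c,n=np.cos(p[2]),np.sin(p[2])
    Rt=np.array([[-c,-n,0],[-n,c,0],[0,0,-1.]])
    if np.ndim(x)==0:pass
    t=world(p,L([x,y,z]))[0]
    cur=(s['position']-[p[0],p[1],.105])@np.array([[c,-n,0],[n,c,0],[0,0,1]])*1000
    print('t',round(s['time_s'],2),'now',cur.round(1),'F',np.round(s['force'],2),'op',round(s['opening'],3))
    print('lin cm',(R.T@(t-s['position'])*100).round(2),'ang',Ro.from_matrix(R.T@Rt).as_rotvec().round(4))
E
python3 -c "
from h import *
go(92,-150,115)"
```

```text
t 0.15 now [-255.   581.4  116.8] F [-0.71 -0.8  -0.24] op 1.002
lin cm [-62.34 -51.64   0.25] ang [-0.0015 -0.0007 -0.436 ]
```

Emit:
{"api": "move_arm", "payload": {"linear": [[-62.3,-51.6,0],[-62.3,-51.6,0],[-62.3,-51.6,0],[-62.3,-51.6,0],[-62.3,-51.6,0],[-62.3,-51.6,0],[-62.3,-51.6,0],[-62.3,-51.6,0],[-62.3,-51.6,0],[-62.3,-51.6,0],[-62.3,-51.6,0],[-62.3,-51.6,0]], "angular": [[0,0,-0.436],[0,0,-0.436],[0,0,-0.436],[0,0,-0.436],[0,0,-0.436],[0,0,-0.436],[0,0,-0.436],[0,0,-0.436],[0,0,-0.436],[0,0,-0.436],[0,0,-0.436],[0,0,-0.436]], "fingers": [1,1,1,1,1,1,1,1,1,1,1,1]}}

```text
time_s: 1.15
position: [0.4712, 0.1362, 0.2225]
tcp_rot: [[-0.999, -0.04, -0.001], [-0.04, 0.999, -0.001], [0.001, -0.001, -1.0]]
force: [1.0, 0.8, -0.1]
opening: 0.173
```

```bash
python3 -c "
from h import *
go(92,-150,115)"
```

```text
t 1.15 now [-42.3 132.4 117.5] F [ 1.02  0.78 -0.1 ] op 0.173
lin cm [-13.43 -28.24   0.27] ang [-0.0012 -0.0012 -0.0001]
```

Emit:
{"api": "move_arm", "payload": {"linear": [[-13.4,-28.2,0],[-13.4,-28.2,0],[-13.4,-28.2,0],[-13.4,-28.2,0],[-13.4,-28.2,0],[-13.4,-28.2,0],[-13.4,-28.2,0],[-13.4,-28.2,0],[-13.4,-28.2,0],[-13.4,-28.2,0]], "angular": [[0,0,0],[0,0,0],[0,0,0],[0,0,0],[0,0,0],[0,0,0],[0,0,0],[0,0,0],[0,0,0],[0,0,0]], "fingers": [1,1,1,1,1,1,1,1,1,1]}}

```text
time_s: 1.98
position: [0.6163, -0.1415, 0.2218]
tcp_rot: [[-0.999, -0.038, -0.002], [-0.038, 0.999, -0.0], [0.002, -0.0, -1.0]]
force: [-0.2, 1.0, 0.4]
opening: 0.004
```

```bash
python3 - <<'E'
from h import *
from rig import *
import cv2
go(92,-150,60)
s=read_state();w=capture('wrist');im=w['color'][:,:,::-1].copy()
T=np.eye(4);T[:3,:3]=s['tcp_rot'];T[:3,3]=s['position'];V=np.linalg.inv(T@w['hand_eye'])
pl=L([47,-150,0],[60,-150,41.7],[47,-90,4],[-55,-150,4],[80,-150,0])
q=proj(w,world(P,pl),V);print(q.round(1).tolist())
for u in q: cv2.drawMarker(im,tuple(int(round(a)) for a in u),(255,0,255),cv2.MARKER_CROSS,9,1)
cv2.imwrite('pics/w1.png',im)
E
```

```text
t 1.98 now [  91.5 -150.8  116.8] F [-0.15  1.03  0.37] op 0.004
lin cm [-0.06  0.08  5.68] ang [-0.0003 -0.0023 -0.0026]
[[282.9, 156.7], [283.2, 182.3], [356.3, 157.1], [282.6, 17.0], [283.0, 195.3]]
```

View pics/w1.png

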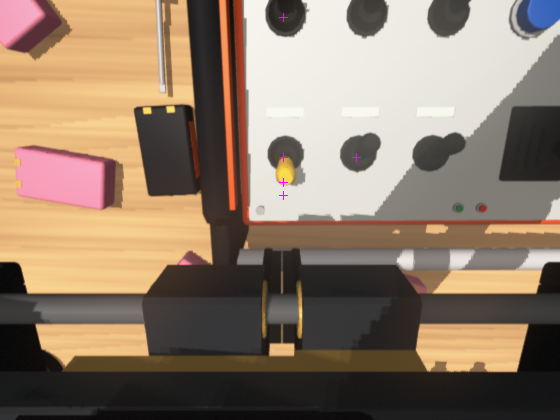

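The wrist view agrees. The yellow tip is at about (286,181), predicted (283,182), so the error is 2 mm or less. The lever leans away from the operator, and the shut fingers are beyond it. Going down.

Emit:
{"api": "move_arm", "payload": {"linear": [[0,0.15,3],[0,0.15,5],[0,0.15,7],[0,0.15,8.8],[0,0.15,8.8],[0,0.15,8.8]], "angular": [[0,0,0],[0,0,0],[0,0,0],[0,0,0],[0,0,0],[0,0,0]], "fingers": [1,1,1,1,1,1]}}

```text
time_s: 2.53
position: [0.614, -0.1365, 0.1332]
tcp_rot: [[-0.999, -0.041, -0.006], [-0.041, 0.999, 0.002], [0.006, 0.002, -1.0]]
force: [-0.3, -0.1, -0.4]
opening: 0.005
```

```bash
python3 -c "
from h import *
go(60,-149,28)"
```

```text
t 2.53 now [  89.4 -145.7   28.2] F [-0.28 -0.14 -0.45] op 0.005
lin cm [ 2.94 -0.33  0.04] ang [ 0.0019 -0.0061  0.0007]
```

Emit:
{"api": "move_arm", "payload": {"linear": [[0.4,-0.3,0],[0.8,-0.3,0],[1.2,-0.3,0],[1.5,-0.3,0],[1.8,-0.3,0],[2.1,-0.3,0],[2.4,-0.3,0],[2.6,-0.3,0],[2.8,-0.3,0],[2.8,-0.3,0]], "angular": [[0,0,0],[0,0,0],[0,0,0],[0,0,0],[0,0,0],[0,0,0],[0,0,0],[0,0,0],[0,0,0],[0,0,0]], "fingers": [1,1,1,1,1,1,1,1,1,1]}}

```text
time_s: 3.37
position: [0.5848, -0.1404, 0.133]
tcp_rot: [[-0.999, -0.041, -0.009], [-0.041, 0.999, 0.002], [0.009, 0.003, -1.0]]
force: [0.1, 0.2, -0.2]
opening: 0.008
```

```bash
python3 - <<'E'
from h import *
from rig import *
import cv2
go(57,-149,28)
t=capture('top')['color'];s=capture('scene')['color']
a=cv2.resize(t[170:270,270:370],None,fx=4,fy=4,interpolation=cv2.INTER_CUBIC)
b=cv2.resize(s[130:230,200:300],None,fx=4,fy=4,interpolation=cv2.INTER_CUBIC)
cv2.imwrite('pics/p1.png',np.hstack([a,b])[:,:,::-1])
E
```

```text
t 3.37 now [  60.1 -148.4   28. ] F [ 0.12  0.2  -0.16] op 0.008
lin cm [ 0.31 -0.06 -0.  ] ang [ 0.0027 -0.0085  0.0007]
```

View pics/p1.png

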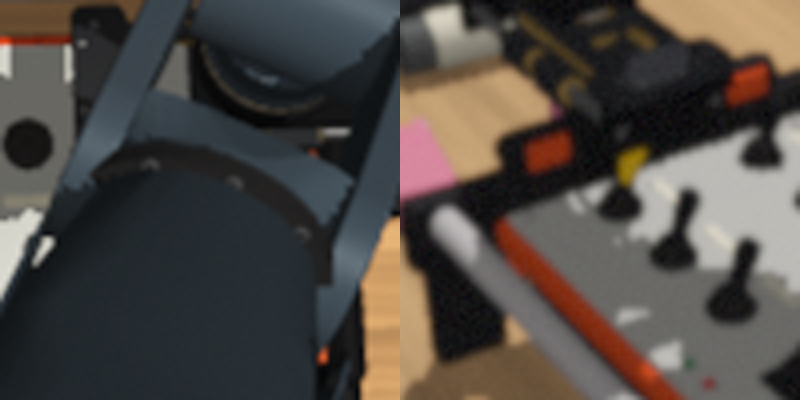

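In the scene crop (right half), the yellow sleeve at about (630,165) now leans the same way as its black neighbours, and the contact force is near zero, so it seems to have snapped over. I'll back off, rise and verify.

Emit:
{"api": "move_arm", "payload": {"linear": [[-1,0,0],[-2,0,0],[-2.5,0,-1],[-2.5,0,-4],[-2.5,0,-7],[-2.5,0,-9],[-2.5,0,-9]], "angular": [[0,0,0],[0,0,0],[0,0,0],[0,0,0],[0,0,0],[0,0,0],[0,0,0]], "fingers": [1,1,1,1,1,1,1]}}

```text
time_s: 4.05
position: [0.615, -0.1408, 0.228]
tcp_rot: [[-0.999, -0.041, 0.002], [-0.041, 0.999, -0.002], [-0.002, -0.002, -1.0]]
force: [0.4, -1.3, 0.9]
opening: 0.002
```

```bash
python3 - <<'E'
from h import *
from rig import *
import cv2
go(-55,90,110)
t=capture('wrist')['color'][:230,180:500];s=capture('scene')['color']
a=cv2.resize(t,None,fx=1.25,fy=1.25)
b=cv2.resize(s[140:212,225:325],(400,288),interpolation=cv2.INTER_CUBIC)
cv2.imwrite('pics/p2.png',np.hstack([a[:287],b[:287]])[:,:,::-1])
E
```

```text
t 4.05 now [  90.3 -150.1  123. ] F [ 0.37 -1.27  0.88] op 0.002
lin cm [14.51 24.03  1.22] ang [-0.0021  0.0022  0.0011]
```

View pics/p2.png

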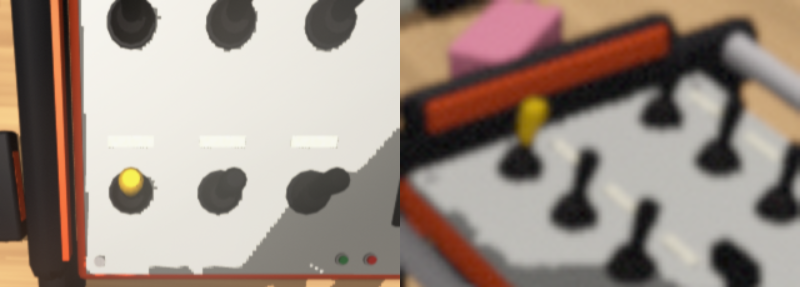

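Both views show the yellow lever leaning to the operator's side, parallel to the black ones, so it is off. Next, above the green button.

Emit:
{"api": "move_arm", "payload": {"linear": [[14.5,24,0],[14.5,24,0],[14.5,24,0],[14.5,24,0],[14.5,24,0],[14.5,24,0],[14.5,24,0],[14.5,24,0],[14.5,24,0],[14.5,24,0]], "angular": [[0,0,0],[0,0,0],[0,0,0],[0,0,0],[0,0,0],[0,0,0],[0,0,0],[0,0,0],[0,0,0],[0,0,0]], "fingers": [1,1,1,1,1,1,1,1,1,1]}}

```text
time_s: 4.98
position: [0.4577, 0.094, 0.224]
tcp_rot: [[-0.999, -0.042, -0.006], [-0.042, 0.999, 0.001], [0.006, 0.001, -1.0]]
force: [0.1, -0.6, -0.2]
opening: 0.009
```

```bash
python3 - <<'E'
from h import *
from rig import *
import cv2
go(-55,90,25)
s=read_state();w=capture('wrist');im=w['color'][:,:,::-1].copy()
T=np.eye(4);T[:3,:3]=s['tcp_rot'];T[:3,3]=s['position'];V=np.linalg.inv(T@w['hand_eye'])
q=proj(w,world(P,L([-55,90,16],[-55,32,16],[-55,152,33])),V);print(q.round(1).tolist())
for u in q: cv2.drawMarker(im,tuple(int(round(a)) for a in u),(255,0,255),cv2.MARKER_CROSS,9,1)
cv2.imwrite('pics/w2.png',im)
E
```

```text
t 4.98 now [-57.5  90.8 119. ] F [ 0.13 -0.56 -0.19] op 0.009
lin cm [-0.31 -0.09  9.4 ] ang [ 0.0012 -0.0063  0.0015]
[[281.0, 216.2], [211.2, 216.2], [360.2, 222.7]]
```

View pics/w2.png

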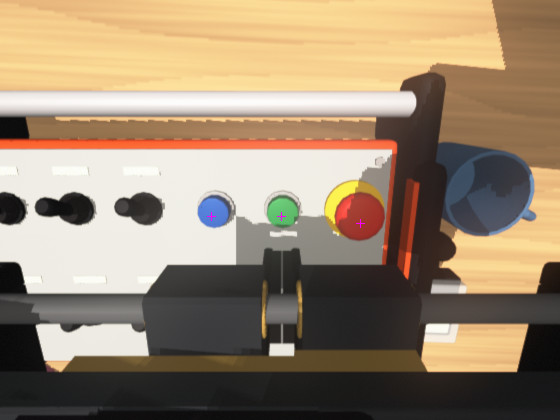

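The green cap at (283,212), predicted (281,216), is within 3 mm, and blue and red agree similarly. The fingers are over it and clear of the rest. Descending to just above the cap.

Emit:
{"api": "move_arm", "payload": {"linear": [[-0.15,0,3],[-0.15,0,6],[-0.15,0,8.5],[-0.15,0,9.4],[-0.15,0,9.4],[-0.15,0,9.4]], "angular": [[0,0,0],[0,0,0],[0,0,0],[0,0,0],[0,0,0],[0,0,0]], "fingers": [1,1,1,1,1,1]}}

```text
time_s: 5.53
position: [0.4599, 0.0929, 0.13]
tcp_rot: [[-0.999, -0.039, -0.006], [-0.039, 0.999, 0.001], [0.006, 0.001, -1.0]]
force: [0.0, 0.5, 0.7]
opening: 0.007
```

```bash
python3 -c "
from h import *
go(-56.5,90.5,9)"
```

```text
t 5.53 now [-55.3  89.7  25. ] F [0.04 0.46 0.69] op 0.007
lin cm [0.1  0.08 1.6 ] ang [ 0.0012 -0.0064 -0.001 ]
```

Emit:
{"api": "move_arm", "payload": {"linear": [[0,0,0.4],[0,0,0.7],[0,0,0.9],[0,0,1.1],[0,0,1.2],[0,0,1.3],[0,0,1.4],[0,0,1.5],[0,0,1.5]], "angular": [[0,0,0],[0,0,0],[0,0,0],[0,0,0],[0,0,0],[0,0,0],[0,0,0],[0,0,0],[0,0,0]], "fingers": [1,1,1,1,1,1,1,1,1]}}

```text
time_s: 6.28
position: [0.4606, 0.0928, 0.1154]
tcp_rot: [[-0.999, -0.039, -0.004], [-0.039, 0.999, 0.001], [0.004, 0.001, -1.0]]
force: [0.8, -1.0, 6.4]
opening: 0.005
```

```bash
python3 -c "
from h import *
go(-56.5,90.5,9)"
```

```text
t 6.28 now [-54.6  89.6  10.4] F [ 0.81 -1.01  6.41] op 0.005
lin cm [0.19 0.09 0.14] ang [ 0.0009 -0.0044 -0.0008]
```

At about 6 N the travel is about 5.6 mm, past the contact. I'll go 1 mm deeper and hold for a second.

Emit:
{"api": "move_arm", "payload": {"linear": [[0,0,0.1],[0,0,0.1],[0,0,0.1],[0,0,0.1],[0,0,0.1],[0,0,0.1],[0,0,0.1],[0,0,0.1],[0,0,0.1],[0,0,0.1],[0,0,0.1],[0,0,0.1]], "angular": [[0,0,0],[0,0,0],[0,0,0],[0,0,0],[0,0,0],[0,0,0],[0,0,0],[0,0,0],[0,0,0],[0,0,0],[0,0,0],[0,0,0]], "fingers": [1,1,1,1,1,1,1,1,1,1,1,1]}}

```text
time_s: 7.28
position: [0.4606, 0.0928, 0.1147]
tcp_rot: [[-0.999, -0.04, -0.004], [-0.04, 0.999, 0.001], [0.004, 0.001, -1.0]]
force: [0.1, -1.0, 5.8]
opening: 0.008
```

```bash
python3 -c "
from h import *
go(-56.5,90.5,9)"
```

```text
t 7.28 now [-54.6  89.6   9.7] F [ 0.12 -1.02  5.83] op 0.008
lin cm [0.19 0.09 0.07] ang [ 0.0008 -0.0041 -0.0006]
```

The button was held in for over a second at about 6 N and 6.3 mm. Now withdraw straight up, then back towards the operator.

Emit:
{"api": "move_arm", "payload": {"linear": [[0,0,-0.4],[0,0,-0.8],[0,0,-1.5],[0,0,-3],[0,0,-6],[0,0,-9],[0,0,-12],[0,0,-15],[0,0,-17],[0,0,-17],[0,0,-17],[0,0,-17]], "angular": [[0,0,0],[0,0,0],[0,0,0],[0,0,0],[0,0,0],[0,0,0],[0,0,0],[0,0,0],[0,0,0],[0,0,0],[0,0,0],[0,0,0]], "fingers": [1,1,1,1,1,1,1,1,1,1,1,1]}}

```text
time_s: 8.28
position: [0.4601, 0.0929, 0.2839]
tcp_rot: [[-0.999, -0.039, -0.007], [-0.04, 0.999, 0.001], [0.007, 0.001, -1.0]]
force: [-0.7, 0.0, -0.4]
opening: 0.004
```

```bash
python3 - <<'E'
from h import *
from rig import *
import cv2
go(-55,90,180)
w=capture('wrist')['color'];s=capture('scene')['color']
a=cv2.resize(w[:270],(400,193),interpolation=cv2.INTER_AREA)
b=s[120:360,160:560]
cv2.imwrite('pics/p3.png',np.vstack([a,b])[:,:,::-1])
E
```

```text
t 8.28 now [-55.1  89.6 178.9] F [-0.69  0.04 -0.36] op 0.004
lin cm [-0.01  0.04 -0.11] ang [ 0.0012 -0.0065 -0.0006]
```

View pics/p3.png

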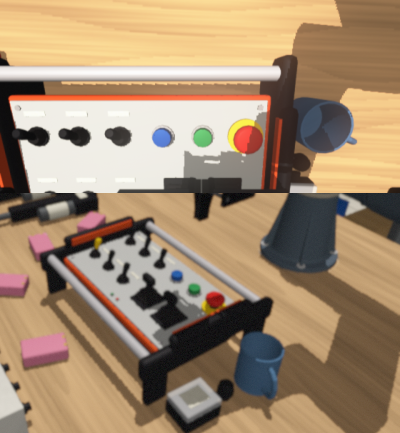

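The green button at (203,137) is out again like the blue one. All toggles lean the same way, the loose things are in place, and the hand is about 160 mm above the button. Handing in.

```bash
python3 -c "
from rig import *
print(hand_in());s=read_state();print(s['time_s'],s['position'],s['force'])"
```

```text
the job is handed in; nothing more can be done
None
the job is handed in; nothing more can be done
```

I pushed the yellow toggle over to off, then pressed the green start button, and handed the job in after about 8 s of the 40 s allowed. No verdict was reported.

- **Yellow toggle:** I pushed it with the shut fingertips from its far side. The wrist and scene pictures afterwards showed it leaning to the operator's side, parallel to the five black ones.
- **Green button:** I pressed it about 6 mm in, with a reading of about 6 N, held it for just over 1 s, and withdrew straight up. The travel comes from the arm's height, because I could not read the button itself.
- **Last pictures:** The green button looked out again, level with the blue one. The toggles looked off, and the mug, fuse box and gland were in place. The fingertips were about 160 mm above the button, and the force reading was about 1 N, which is its usual noise.
- **Limits of the checks:** No check failed. The scene and wrist cameras disagreed with my console fit by about 2–4 mm, which was within the clearances. I did not measure the loose things' positions afterwards. The battery and screwdriver are not in the last pictures, though the hand passed nowhere near touching them.

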